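# Square up the packed cartons on the packing bench

## Robot

A 6-joint arm with a two-finger parallel gripper is mounted at the origin on the work surface. World frame = base frame: x ahead of the robot, y to its left, z up, the work surface at z = 0. Lengths are in m, angles in degrees, forces in N, time in s.
With the tool pointing down it reaches from about 0.325 to 0.85 m from the base axis. Payload 15.5 kg.
Tool frame: the origin (TCP) lies at the very end of the fingers, on their centre line; the grasp point (between the pads) lies arm.grip_depth behind it (arm.grip_depth is the distance from the TCP to the grasp point, in m); z points along the fingers, y is the line along which they close (so a half turn about z gives the same grasp; the last joint's range is limited). The gripper opens to 91 mm and grips with 3 to 60 N. Pads are 32 mm wide; open, the fingers measure 118 mm over their backs; the gripper's body (76 mm by 178 mm) begins 60 mm behind the grasp point.
Start: joints at [65.861, 28.281, 77.091, -0, 74.628, -5.472], TCP at [0.2, 0.592, 0.214] pointing down, gripper open.
Joint ranges: [-166.48, 166.48], [-47.26, 123.95], [12.59, 153.08], [-70.14, 250.14], [6.76, 159.57], [-176.63, 176.63]. Speed limits (degrees/s): [108.29, 108.29, 147.25, 172.46, 172.46, 172.46].

## Interface

Orientations are given as a 3x3 rotation matrix whose columns are the frame's x, y, z axes.
In Python, from rig import arm gives the robot as it stands. Calls block until the motion is done:
- arm.move_to(position, orientation): joint-space move of the TCP to a pose.
- arm.move_l(position, orientation=None, feed=0.15): straight line of the TCP; orientation=None keeps the orientation; feed is the mean speed in m/s.
- arm.move_joints(angles): joint-space move.
- arm.grip(opening): finger opening in m; the grip force is fixed at half the most; returns when the fingers have stopped.
- arm.sleep(seconds).
- arm.solve_ik(position, orientation): joint angles nearest the present ones, or None.
- arm.snapshot(name): name is "scene" or "top" or "wrist"; returns the picture (420x560x3 uint8, red, green, blue); there is no depth.
- arm.get_calibration(name): a dict with "intrinsics" (3x3 intrinsics, pixels), "k1" (the pictures are not rectified: a ray, as slopes to the right and down, at radius r is drawn at 1 + k1 r^2 times it, then the intrinsics apply), "cam_to_world" (4x4, takes a point from camera to world coordinates). Camera axes: x right, y down, z forward; pixel columns grow to the right and rows downward; lengths in m; the calibration is good to about 2 mm. A picture is of the moment at which its call begins: read the wrist's pose just before it. get_calibration takes no time and is no camera call; for the wrist camera it gives the pose at the moment of the call.
A pose or a line that the arm cannot do raises arm.Unreachable and nothing moves.
- arm.sign_off(): hands the job in; it is judged then, once.
Readings, each from a call of its own:
- arm.current_t(): time.
- arm.current_joint_positions(): joint angles.
- arm.current_dq(): joint speeds.
- arm.current_tau(): joint torques, N m.
- arm.current_ee_pos(): TCP position.
- arm.current_tool_rot(): TCP orientation.
- arm.current_force(): force on the tool from outside, world axes, zero at the start.
- arm.current_torque(): the same for the moment, N m.
- arm.current_width(): finger opening in m.
- arm.current_grasp_force(): force on a finger pad.
Only numpy, scipy, OpenCV 4.12 (cv2) and the standard library are available. Lean on these libraries where they do the work, as an engineer would, in place of code of your own. Each camera call takes 0.05 s, during which the arm holds its last target. There are 200 camera calls.

## Task

First take the slim carton, which is the wrong model, out from among the full-size ones and set it down flat in the small blue reject tote. Then nudge the three full-size cartons into one straight, tight row, flat against the aluminium rail, and press the row from its open end until it pushes the sprung rubber plate of the end stop fully in; leave the row there, still against the plate. Press gently, without crushing the cartons, and leave the other things on the bench alone.

Things in the scene. Friction and masses are not known exactly. Their poses are not given: they have to be found in the camera images.
- carton_1: sealed white carton, 110 mm along its own x, 95 mm along its own y, 50 mm high, about 0.35 kg; too wide for most grippers, so it is pushed. Sliding it on the bench takes roughly 1.5 to 4 N. Pressing or knocking it with over 80 N crushes it: meet it slowly (below 0.1 m/s). Origin at the centre of its underside. The three full-size ones are alike, in any order.
- carton_2: sealed white carton, 110 mm along its own x, 95 mm along its own y, 50 mm high, about 0.35 kg; too wide for most grippers, so it is pushed. Sliding it on the bench takes roughly 1.5 to 4 N. Pressing or knocking it with over 80 N crushes it: meet it slowly (below 0.1 m/s). Origin at the centre of its underside. The three full-size ones are alike, in any order.
- carton_3: sealed white carton, 110 mm along its own x, 95 mm along its own y, 50 mm high, about 0.35 kg; too wide for most grippers, so it is pushed. Sliding it on the bench takes roughly 1.5 to 4 N. Pressing or knocking it with over 80 N crushes it: meet it slowly (below 0.1 m/s). Origin at the centre of its underside. The three full-size ones are alike, in any order.
- carton_slim: sealed white carton of the wrong model, told by its width: 110 mm along its own x, only 60 mm along its own y, 50 mm high, about 0.22 kg. It lies among the full-size cartons, with 25 mm or more free beside the middle of its long sides. Origin at the centre of its underside.
- rail: fixed aluminium straight-edge beyond the cartons, 620 mm long along its own y, 34 mm high. Origin at the bench surface, mid-length of its flat front face; x points from that face into the rail, away from the cartons (they lie at -x), so a full-size carton flush and square with it has its centre at rail x = -55 mm. It stands a few degrees askew.
- endstop: end stop at the +y end of the rail, axes parallel to the rail's: fixed grey base 60 x 110 x 28 mm, origin at the centre of its underside. A clamped carriage carries an upright rubber plate (78 mm along x, 6 to 46 mm high) towards -y, facing the row. Its setting is not reported: the face lies 65 to 115 mm from the origin towards -y. It gives 4 mm along +y under 0.5 to 2.5 N, then is solid.
- tote: open blue reject tote, 170 mm (its x) x 160 mm (its y) x 65 mm high, walls 4 mm, fixed to the bench. Origin at the centre of its underside.
- tote_in (a point): centre of the inner floor of the tote, 4 mm above the bench; axes as the tote's.
- sensor_1: bystander: loose white sensor unit, foot 105 x 64 x 22 mm with a round head, 68 mm high in all. Origin at the centre of its underside.
- sensor_2: bystander: loose white sensor unit, foot 105 x 64 x 22 mm with a round head, 68 mm high in all. Origin at the centre of its underside.
- sensor_3: bystander: loose white sensor unit, foot 105 x 64 x 22 mm with a round head, 68 mm high in all. Origin at the centre of its underside.
- tape_roll: bystander: loose cardboard tape core, 84 mm across, 48 mm high, standing flat. Origin at the centre of its underside.
- glue_bottle: bystander: loose white bottle, 48 mm across, 120 mm high. Origin at the centre of its underside.
- screwdriver: bystander: loose screwdriver, 190 mm long along its x, lying on the bench. Origin at its underside.
Mind the look-alikes: they are no part of the job. Leave any red look-alike of the carton_slim alone. What is shaped like the carton_1 but green is not meant.

How it is judged (in metres and radians):
On the way, in this order (a step that is already met when the one before it is completed fails the run):
1. the slim carton lies flat on the floor of the reject tote, released (z of carton_slim in the frame of tote_in between -0.006 and 0.012 m and x of carton_slim in the frame of tote_in between -0.06 and 0.06 m and y of carton_slim in the frame of tote_in between -0.06 and 0.06 m and angle between carton_slim's own z axis and vertical below 0.1 rad and contact force between carton_slim and the fingers below 0.05 N), for 0.2 s.
2. the three full-size cartons are pressed together in a row against the end stop: over 5 N on its plate (fully in) and over 4 N between neighbours (contact force between any of carton_1, carton_2, carton_3 and endstop above 5 N and ((contact force between carton_1 and carton_2 above 4 N and contact force between carton_1 and carton_3 above 4 N) or (contact force between carton_2 and carton_1 above 4 N and contact force between carton_2 and carton_3 above 4 N) or (contact force between carton_3 and carton_1 above 4 N and contact force between carton_3 and carton_2 above 4 N))), for 0.05 s.
At the end, for the whole second after the job is handed in: Slim carton flat on the tote floor, released. Full-size cartons flat, at rest, within 3.5 mm of flush with the rail and square to it within 0.035 rad; neighbours in the row have centres at most 99 mm apart; the row still bears on the end stop's plate with over 0.3 N (all of step 1 and x of carton_1 in the frame of rail between -0.0585 and -0.052 m and angle between the x axis of each of carton_1, carton_2, carton_3 and the x axis of rail, either way round below 0.035 rad and angle between each of carton_1, carton_2, carton_3's own z axis and vertical below 0.035 rad and linear speed of each of carton_1, carton_2, carton_3 below 0.01 m/s and x of carton_2 in the frame of rail between -0.0585 and -0.052 m and x of carton_3 in the frame of rail between -0.0585 and -0.052 m and ((horizontal distance between carton_1 and carton_2 below 0.099 m and horizontal distance between carton_1 and carton_3 below 0.099 m) or (horizontal distance between carton_2 and carton_1 below 0.099 m and horizontal distance between carton_2 and carton_3 below 0.099 m) or (horizontal distance between carton_3 and carton_1 below 0.099 m and horizontal distance between carton_3 and carton_2 below 0.099 m)) and contact force between any of carton_1, carton_2, carton_3 and endstop above 0.3 N); the robot touches nothing.
It fails at once if a full-size carton is pressed by the robot with more than 80 N (contact force between any of carton_1, carton_2, carton_3 and the arm above 80 N or contact force between any of carton_1, carton_2, carton_3 and the fingers above 80 N).
It fails at once if a bystander is moved by more than 15 mm (distance of any of sensor_1, sensor_2, sensor_3, tape_roll, glue_bottle, screwdriver from where it was at the start of the episode above 0.015 m).
It also fails if it takes over 72 s, if anything falls off the work surface, if the arm or the gripper's body presses on something with over 40 N, if the wrist force passes 120 N, or if a joint passes its speed limit or range.

## Working session

There is one attempt and no reset: what is moved stays moved. The work goes in short steps, each a Python script; the robot and the scene stay as the last script left them, time stands still between calls to the robot, and variables do not carry over. Pictures are saved under pics/ and viewed, at most 10 in all, crops included, and the job is handed in when it is done.

```bash
ls; mkdir -p pics
python3 - <<'E'
from rig import arm
import cv2,numpy as np
print(arm.current_t(),arm.grip_depth,arm.current_ee_pos(),arm.current_tool_rot())
for n in ("top","scene"):
    im=arm.snapshot(n); cv2.imwrite(f"pics/{n}0.png",im[:,:,::-1]); c=arm.get_calibration(n); print(n,c)
E
```

```text
pics
0.0 0.0188 [0.19985499 0.59176865 0.21332079] [[-9.47398913e-01  3.20054706e-01 -5.33156706e-04]
 [ 3.20055121e-01  9.47398229e-01 -1.14705606e-03]
 [ 1.37991028e-04 -1.25735920e-03 -9.99999200e-01]]
top {'intrinsics': array([[406.80867381,   0.        , 276.72950665],
       [  0.        , 406.80867381, 207.42928287],
       [  0.        ,   0.        ,   1.        ]]), 'k1': -0.0468387523233464, 'cam_to_world': array([[-0.01229278, -0.9868054 ,  0.16144349,  0.36756456],
       [-0.99960179,  0.01622886,  0.0230845 , -0.05534968],
       [-0.02539995, -0.16109542, -0.98661193,  0.99990232],
       [ 0.        ,  0.        ,  0.        ,  1.        ]])}
scene {'intrinsics': array([[474.19998732,   0.        , 276.13192905],
       [  0.        , 474.19998732, 208.27229785],
       [  0.        ,   0.        ,   1.        ]]), 'k1': -0.1650256204179039, 'cam_to_world': array([[ 0.84968607,  0.42872758, -0.30696294,  0.94143198],
       [ 0.52724312, -0.69847249,  0.48389137, -0.72217049],
       [-0.0069476 , -0.57299986, -0.81952602,  1.19807259],
       [ 0.        ,  0.        ,  0.        ,  1.        ]])}
```

View pics/top0.png

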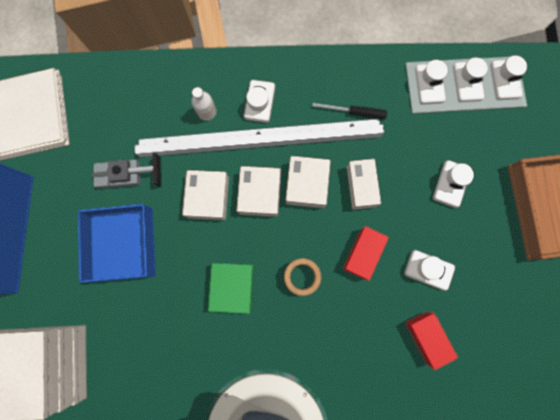

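View pics/scene0.png

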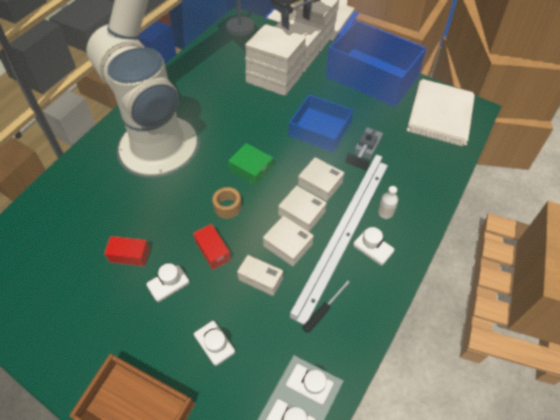

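Top view shows three full-size cartons at (206,195), (259,191) and (308,181), and a narrower white one at (364,183). The rail runs from (137,148) to (383,128). The end stop is at (116,172) with its plate at x≈156, and the tote is at (117,244). Possible mix-ups for the slim carton are the red boxes at (367,253) and (433,340), the sensors at (455,183) and (430,268), and the full-size cartons. I choose the white one at (364,183) and will check it in a crop.

```bash
cat > h.py <<'E'
import numpy as np, cv2
from rig import arm
def cast(cal,px,z):
    """pixels (N,2) -> world points on plane z"""
    K=cal["intrinsics"]; T=cal["cam_to_world"]
    px=np.asarray(px,float).reshape(-1,1,2)
    n=cv2.undistortPoints(px,K,np.array([cal["k1"],0,0,0.])).reshape(-1,2)
    d=np.c_[n,np.ones(len(n))]@T[:3,:3].T
    o=T[:3,3]; return o+d*((z-o[2])/d[:,2])[:,None]
def blobs(mask,amin):
    cs,_=cv2.findContours(mask.astype(np.uint8),cv2.RETR_EXTERNAL,cv2.CHAIN_APPROX_NONE)
    return [c.reshape(-1,2) for c in cs if cv2.contourArea(c)>amin]
def rect(cal,c,z):
    """min-area rectangle of a contour on plane z: centre, long, short, angle of the long side (deg, mod 180)"""
    P=cast(cal,c,z)[:,:2]
    b=cv2.boxPoints(cv2.minAreaRect((P*1000).astype(np.float32)))/1000
    e=[b[1]-b[0],b[2]-b[1]]; l=[np.linalg.norm(x) for x in e]; i=int(np.argmax(l))
    a=np.degrees(np.arctan2(e[i][1],e[i][0]))%180
    return b.mean(0),l[i],l[1-i],a
E
python3 - <<'E'
from h import *
cal=arm.get_calibration("top")
im=cv2.imread("pics/top0.png"); hsv=cv2.cvtColor(im,cv2.COLOR_BGR2HSV)
for p in [(206,200),(206,219),(190,210),(259,195),(300,185),(364,190),(364,206),(250,136),(250,143),(156,170)]: print(p,im[p[1],p[0]],end=' ')
print()
big=cv2.resize(im[110:300,70:400],None,fx=2.4,fy=2.4,interpolation=cv2.INTER_CUBIC)
cv2.imwrite("pics/crop0.png",big)
g=cv2.cvtColor(im,cv2.COLOR_BGR2GRAY)
for th in (150,190):
  for c in blobs((g>th)&(hsv[...,1]<90),500):
    m=c.mean(0)
    if 170<m[0]<400 and 100<m[1]<240: print(th,m.round(),[np.round(v,4) for v in rect(cal,c,.05)])
for c in blobs((hsv[...,0]>105)&(hsv[...,0]<130)&(hsv[...,1]>120),500):print('blue',c.mean(0),rect(cal,c,.065))
E
```

```text
(206, 200) [219 228 235] (206, 219) [71 77 68] (190, 210) [220 229 235] (259, 195) [223 232 238] (300, 185) [222 232 238] (364, 190) [218 227 235] (364, 206) [111 116 121] (250, 136) [237 237 238] (250, 143) [174 173 175] (156, 170) [37 44 42] 
150 [205. 194.] [array([0.5605, 0.1391], dtype=float32), np.float32(0.1119), np.float32(0.0989), np.float32(176.0972)]
150 [258. 190.] [array([0.5675, 0.01  ], dtype=float32), np.float32(0.1118), np.float32(0.0964), np.float32(175.7804)]
150 [365. 182.] [array([ 0.5808, -0.2435], dtype=float32), np.float32(0.1121), np.float32(0.0619), np.float32(4.8937)]
150 [308. 180.] [array([ 0.5888, -0.1085], dtype=float32), np.float32(0.1121), np.float32(0.0963), np.float32(173.0694)]
150 [258. 136.] [array([0.7015, 0.0105], dtype=float32), np.float32(0.61), np.float32(0.037), np.float32(93.7935)]
150 [259. 102.] [array([0.795 , 0.0076], dtype=float32), np.float32(0.1023), np.float32(0.0651), np.float32(170.5067)]
190 [204. 193.] [array([0.5605, 0.1401], dtype=float32), np.float32(0.1087), np.float32(0.0952), np.float32(176.0667)]
190 [258. 190.] [array([
[... 172 characters left out ...]
, np.float32(0.0588), np.float32(4.9085)]
190 [308. 180.] [array([ 0.5888, -0.1083], dtype=float32), np.float32(0.1086), np.float32(0.0937), np.float32(173.0477)]
190 [257. 136.] [array([0.7019, 0.0109], dtype=float32), np.float32(0.6091), np.float32(0.0345), np.float32(93.6307)]
190 [260. 102.] [array([0.7958, 0.008 ], dtype=float32), np.float32(0.0992), np.float32(0.0634), np.float32(170.1349)]
blue [115.40070922 243.81205674] (array([0.4435128 , 0.34453103], dtype=float32), np.float32(0.17923418), np.float32(0.1710733), np.float32(94.70634))
blue [ 11.8225256  228.25255973] (array([0.4872403, 0.5930314], dtype=float32), np.float32(0.3164036), np.float32(0.08295402), np.float32(5.6055937))
```

View pics/crop0.png

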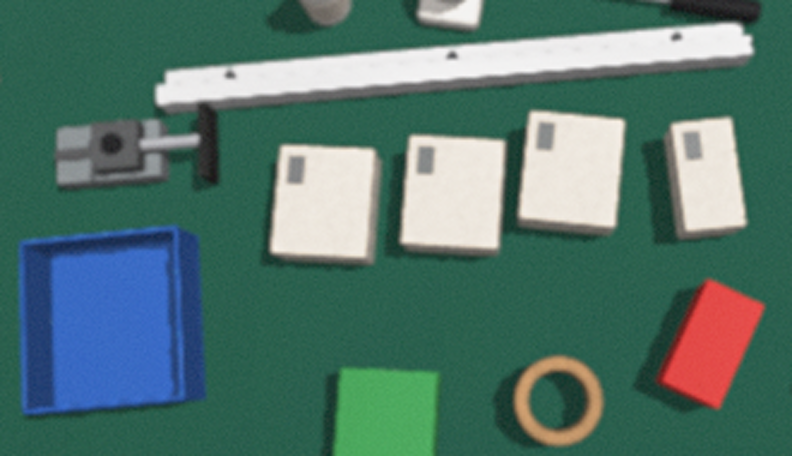

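The crop shows the white box at crop pixel (706,178), measuring 111 x 60 mm, next to three boxes of about 110 x 95 mm. It is the slim carton, centred at (0.581, -0.2436) with its long axis at 4.9°. Next I pick it and place it in the tote, and print the rail, plate and tote edges.

```bash
cat >> h.py <<'E'
def R(a):
    """tool down, tool x along a degrees in the world; of the two equal half turns take the one nearest in joints"""
    a=np.radians(a); c,s=np.cos(a),np.sin(a)
    return np.array([[c,s,0],[s,-c,0],[0,0,-1.]])
def best(p,a):
    q0=np.array(arm.current_joint_positions()); o=[]
    for b in (a,a+180):
        q=arm.solve_ik(p,R(b))
        if q is not None: o.append((np.abs(np.array(q)-q0).max(),b))
    return R(min(o)[1])
E
python3 - <<'E'
from h import *
cal=arm.get_calibration("top"); im=cv2.imread("pics/top0.png"); g=cv2.cvtColor(im,cv2.COLOR_BGR2GRAY).astype(int)
# rail: along columns, going down from the white top, front top edge (z .034) and foot (z 0)
top,foot=[],[]
for u in range(170,366,5):
    m=np.interp(u,[137,383],[145,127]); r=np.arange(int(m)-3,int(m)+18); p=g[r,u]
    def cross(t):
        i=np.where((p[:-1]>=t)&(p[1:]<t))[0]; i=i[0]; return r[i]+(p[i]-t)/(p[i]-p[i+1])
    try: top.append((u,cross(210))); foot.append((u,cross(120)))
    except IndexError: pass
for n,e,z in (("top",top,.034),("foot",foot,0)):
    P=cast(cal,np.array(e),z)[:,:2]; k=np.polyfit(P[:,1],P[:,0],1); res=P[:,0]-np.polyval(k,P[:,1])
    print(n,"x=%.4f%+.4f*y"%(k[1],k[0]),"yaw",-np.degrees(np.arctan(k[0])),"rms",res.std(),len(P))
print("row",g[170,148:170], "plate face z.026..046",cast(cal,[[160.5,180]],.046),cast(cal,[[160.5,180]],.0))
t=[[79,210],[145,205],[79,282]] 
print("tote rim corners",cast(cal,t,.065).round(4))
# pick
p=np.array([.581,-.2436,.012]); o=best(p+[0,0,.12],4.9)
arm.grip(.084); arm.move_to(p+[0,0,.12],o); arm.move_l(p+[0,0,.045]); arm.move_l(p,feed=.08)
print(arm.current_t(),arm.current_ee_pos(),arm.current_force())
arm.grip(.03); print("w",arm.current_width(),arm.current_grasp_force())
arm.move_l(p+[0,0,.12],feed=.15); print("w",arm.current_width(),arm.current_force(),arm.current_t())
E
```

```text
top x=0.6917-0.0654*y yaw 3.73927883155191 rms 0.0004815799672128483 40
foot x=0.6990-0.0658*y yaw 3.766021208440619 rms 0.0004757496533516035 40
row [137 133 128 119  91  63  49  47  43  35  36  36  50  64  76  79  81  77
  83  81  76  79] plate face z.026..046 [[0.59586796 0.24877165 0.046     ]] [[6.06877423e-01 2.63437280e-01 1.11022302e-16]]
tote rim corners [[0.5221 0.438  0.065 ]
 [0.5315 0.2778 0.065 ]
 [0.3529 0.4273 0.065 ]]
5.025 [ 0.58104606 -0.24360322  0.01193868] [-0.32969806  0.30675139 -0.11887786]
w 0.059595381392700646 30.000325441360474
w 0.06015074028322113 [-0.18066311  0.05447817 -2.40036652] 6.4667
```

```bash
cat >> h.py <<'E'
YAW=3.75; ex=np.array([np.cos(np.radians(YAW)),np.sin(np.radians(YAW)),0]); ey=np.array([-ex[1],ex[0],0])
O=np.array([.6917,0,0])               # a point of the rail's front face
def rail(p): d=np.r_[p[:2],0]-O; return d@ex,d@ey
def world(x,y,z): return O+ex*x+ey*y+[0,0,z]
def push(d,dist,fstop,step=.002,fine=.0005,ffine=6,feed=.04,log=True):
    """advance along d until the reaction, relative to the start, passes fstop"""
    f0=np.array(arm.current_force())@d; p0=np.array(arm.current_ee_pos()); s=0; f=0; fm=0; h=[]
    while s<dist:
        s+=fine if f>ffine else step
        arm.move_l(p0+d*s,feed=feed); f=f0-np.array(arm.current_force())@d; fm=max(f,fm); h.append(round(f,1))
        if f>fstop: break
    if log: print("push s=%.4f f=%.1f max=%.1f t=%.2f"%(s,f,fm,arm.current_t()),h)
    return s,f
E
python3 - <<'E'
from h import *
p=np.array([.442,.3526,.0175]); o=best(p+[0,0,.12],4)
arm.move_l(p+[0,0,.115],o,feed=.3); arm.move_l(p,feed=.12)
print(arm.current_t(),arm.current_ee_pos(),arm.current_force())
arm.grip(.08); arm.move_l(p+[0,0,.12],feed=.25)
print(arm.current_t(),arm.current_force())
# approach carton 1 from -x, fingers spread along the rail
c=np.array([.5605,.1396]); x,y=rail(c); print("c1 in rail",x,y)
q=world(x-.055-.040,y,.012); o=best(q+[0,0,.1],YAW); arm.grip(.05)
arm.move_to(q+[0,0,.11],o); print(arm.current_t())
im=arm.snapshot("top"); cv2.imwrite("pics/top1.png",im[:,:,::-1])
arm.move_l(q,feed=.15); print(arm.current_t())
s,f=push(ex,.03,3)
print(rail(arm.current_ee_pos()))
E
```

```text
9.7667 [0.44234984 0.35278725 0.01791216] [ 0.74893606  0.63560719 -2.90745756]
10.9083 [-0.25386559  0.1790573  -0.64069006]
c1 in rail -0.12178881388837678 0.1478819962391038
12.425
13.3583
push s=0.0300 f=0.2 max=1.1 t=17.11 [np.float64(0.3), np.float64(0.0), np.float64(0.8), np.float64(-0.7), np.float64(0.6), np.float64(-0.2), np.float64(-0.2), np.float64(-0.2), np.float64(1.0), np.float64(1.1), np.float64(0.5), np.float64(-0.0), np.float64(0.8), np.float64(0.6), np.float64(0.2)]
(np.float64(-0.1861171479700946), np.float64(0.1482113812859504))
```

View pics/top1.png

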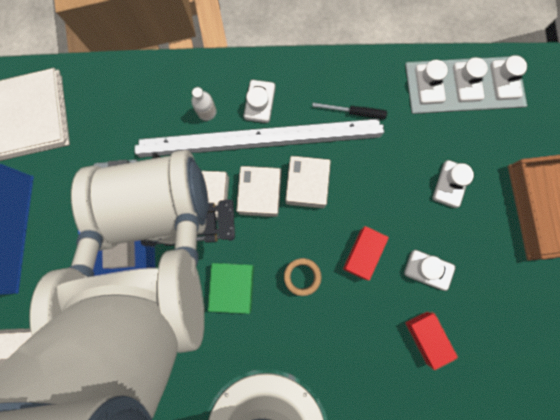

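The picture shows the slim carton in the tote at about (118,253), and the full-size cartons and bystanders not moved. Now I push carton 1 to the rail.

Run:
```python
from h import *
p=np.array(arm.current_ee_pos()); x,y=rail(p)
arm.move_l(p+ex*(-.138-x),feed=.05); print(arm.current_t(),-np.array(arm.current_force())@ex)
push(ex,.03,14)
print(rail(arm.current_ee_pos()),arm.current_force())
```

```text
18.225 0.9587746369925156
push s=0.0120 f=14.1 max=14.1 t=19.73 [np.float64(-0.8), np.float64(-0.3), np.float64(-1.0), np.float64(-0.5), np.float64(5.2), np.float64(14.1)]
(np.float64(-0.1288961314861616), np.float64(0.14812552383531277)) [-15.03063095  -1.35807399  11.4926732 ]
```

Run:
```python
from h import *
for c in ([.5675,.0101],[.5888,-.1084]):
    x,y=rail(np.array(c)); z=.012; print("rail",x,y)
    p=world(rail(arm.current_ee_pos())[0],rail(arm.current_ee_pos())[1],z)
    arm.move_l(world(-.212,rail(p)[1],z),feed=.15)
    arm.move_l(world(-.212,y,z),feed=.15)
    arm.move_l(world(-.195,y,z),feed=.1)
    arm.move_l(world(-.134,y,z),feed=.05)
    push(ex,.03,14)
    print(rail(arm.current_ee_pos()))
y=rail(arm.current_ee_pos())[1]
arm.move_l(world(-.212,y,.012),feed=.15); arm.move_l(world(-.212,y,.13),feed=.25)
o=best(world(-.055,-.26,.13),YAW+90)
arm.move_to(world(-.057,-.30,.13),o); print(arm.current_t())
im=arm.snapshot("top"); cv2.imwrite("pics/top2.png",im[:,:,::-1])
cal=arm.get_calibration("top"); g=cv2.cvtColor(im,cv2.COLOR_RGB2GRAY); hsv=cv2.cvtColor(im,cv2.COLOR_RGB2HSV)
for c in blobs((g>170)&(hsv[...,1]<90),500):
    m=c.mean(0)
    if 150<m[0]<400 and 100<m[1]<260:
        r=rect(cal,c,.05); print(m.round(),[np.round(v,4) for v in r],np.round(rail(r[0]),4))
```

```text
rail -0.12327350666101008 0.01820144377509366
push s=0.0080 f=15.0 max=15.0 t=24.15 [np.float64(0.5), np.float64(0.3), np.float64(5.4), np.float64(15.0)]
(np.float64(-0.12870638639023727), np.float64(0.018331405390625374))
rail -0.10976938240979979 -0.1014379252812829
push s=0.0075 f=15.5 max=15.5 t=29.01 [np.float64(1.0), np.float64(1.7), np.float64(7.5), np.float64(9.8), np.float64(13.3), np.float64(15.5)]
(np.float64(-0.12851986239843247), np.float64(-0.10139432485156058))
31.675
[225. 141.] [array([0.7091, 0.0967], dtype=float32), np.float32(0.515), np.float32(0.2512), np.float32(59.5246)] [0.0237 0.0954]
```

View pics/top2.png

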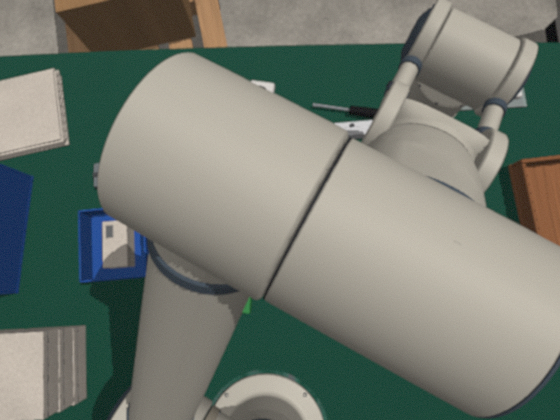

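The arm hides the row in this view; the slim carton is visible at (118,244), flat in the tote. Next I push the row from its open end.

Run:
```python
from h import *
X=-.057
arm.move_l(world(X,-.215,.13),feed=.25); arm.move_l(world(X,-.215,.012),feed=.15)
print(arm.current_t(),arm.current_force())
f0=np.array(arm.current_force())
arm.move_l(world(X,-.185,.012),feed=.1); arm.move_l(world(X,-.115,.012),feed=.06)
print((arm.current_force()-f0).round(1)); arm.move_l(world(X,-.06,.012),feed=.05)
print((arm.current_force()-f0).round(1),arm.current_t(),rail(arm.current_ee_pos()))
b=(arm.current_force()-f0)@ey
push(ey,.04,30+b,ffine=14)
print(rail(arm.current_ee_pos()),(arm.current_force()-f0).round(1),arm.current_t())
```

```text
33.15 [ 0.35018008 -0.1904374  -0.08262086]
[0.4 0.7 0.6]
[-0.3 -2.1  0.9] 36.1667 (np.float64(-0.0569613403636953), np.float64(-0.0600050281771503))
push s=0.0310 f=31.3 max=31.3 t=40.42 [np.float64(1.7), np.float64(2.3), np.float64(1.0), np.float64(1.7), np.float64(1.4), np.float64(1.8), np.float64(2.3), np.float64(2.3), np.float64(2.3), np.float64(2.6), np.float64(2.2), np.float64(2.6), np.float64(3.6), np.float64(9.7), np.float64(21.9), np.float64(26.7), np.float64(31.3)]
(np.float64(-0.056954462247652146), np.float64(-0.03230054246724463)) [ -3.5 -33.7  -0.9] 40.4167
```

Run:
```python
from h import *
arm.move_l(world(-.057,-.085,.012),feed=.12); arm.move_l(world(-.057,-.085,.2),feed=.3)
arm.move_joints([65.861,28.281,77.091,0,74.628,-5.472]); print(arm.current_t())
cal=arm.get_calibration("top")
im=arm.snapshot("top")[:,:,::-1].copy(); cv2.imwrite("pics/top3.png",im)
cv2.imwrite("pics/crop3.png",cv2.resize(im[110:300,70:400],None,fx=2.4,fy=2.4,interpolation=cv2.INTER_CUBIC))
cv2.imwrite("pics/scene3.png",arm.snapshot("scene")[:,:,::-1])
g=cv2.cvtColor(im,cv2.COLOR_BGR2GRAY); hsv=cv2.cvtColor(im,cv2.COLOR_BGR2HSV)
for c in blobs((g>190)&(hsv[...,1]<90),400):
    m=c.mean(0)
    if 70<m[0]<400 and 90<m[1]<300:
        r=rect(cal,c,.05); print(m.round(),[np.round(v,4) for v in r],np.round(rail(r[0]),4))
```

```text
44.6583
[115. 243.] [array([0.4432, 0.3524], dtype=float32), np.float32(0.109), np.float32(0.0582), np.float32(3.0959)] [-0.2249  0.3679]
[251. 148.] [array([0.6496, 0.0074], dtype=float32), np.float32(0.6092), np.float32(0.1377), np.float32(93.8173)] [-0.0416  0.0102]
[260. 102.] [array([0.7958, 0.008 ], dtype=float32), np.float32(0.0992), np.float32(0.0634), np.float32(170.1349)] [0.1044 0.0012]
```

View pics/crop3.png

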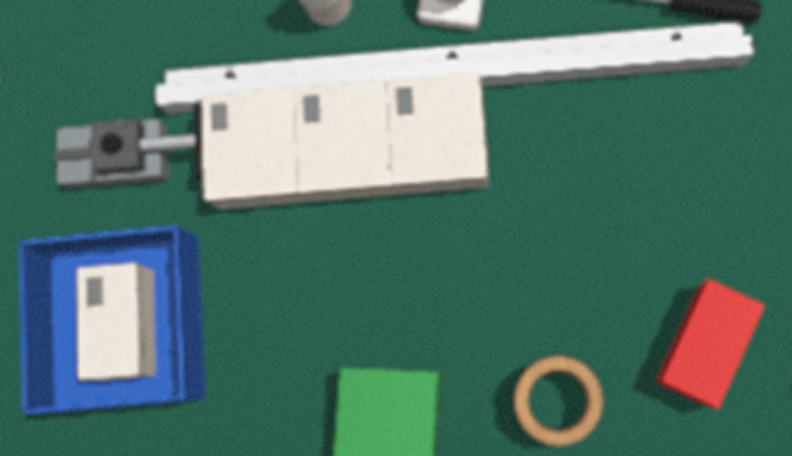

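The crop shows the three cartons in one tight row against the rail and the plate (crop columns 200–487, seams near 296 and 390), with the slim carton flat in the tote. Now I measure the rear edges for flushness.

Run:
```python
from h import *
cal=arm.get_calibration("top"); g=cv2.cvtColor(cv2.imread("pics/top3.png"),cv2.COLOR_BGR2GRAY).astype(float)
g=cv2.GaussianBlur(g,(3,1),0)
def edge(us,r0,r1,t):
    o=[]
    for u in us:
        p=g[r0:r1,u]; i=np.where((p[:-1]>=t)&(p[1:]<t))[0]
        if len(i): i=i[0]; o.append((u,r0+i+(p[i]-t)/(p[i]-p[i+1])))
    return np.array(o)
allP=[]
for a,b in ((159,191),(198,229),(236,268)):
    e=edge(range(a,b),165,205,170); P=np.array([rail(q) for q in cast(cal,e,.05)])
    k=np.polyfit(P[:,1],P[:,0],1); print("rear edge x=%.4f y=%.4f ang=%.4f rms %.4f"%(P[:,0].mean(),P[:,1].mean(),k[0],(P[:,0]-np.polyval(k,P[:,1])).std()))
e=edge(range(285,370),125,160,210); P=np.array([rail(q) for q in cast(cal,e,.034)]); print("rail front",P[:,0].mean(),P[:,0].std())
r=165; row=g[r]; u=np.where(row[140:300]>150)[0]+140; print([rail(q) for q in cast(cal,[[u[0]-.5,r],[u[-1]+.5,r]],.05)])
d=np.abs(cv2.imread("pics/top3.png").astype(int)-cv2.imread("pics/top0.png")).max(2)>60
for c in blobs(d,30): print("changed",c.mean(0).round(),cv2.contourArea(c))
```

```text
rear edge x=-0.1113 y=0.2201 ang=0.0000 rms 0.0001
rear edge x=-0.1112 y=0.1267 ang=0.0001 rms 0.0001
rear edge x=-0.1112 y=0.0339 ang=-0.0000 rms 0.0002
rail front 3.592425072015523e-05 0.0004515858110369237
[(np.float64(-0.04136590489569822), np.float64(0.2694963109734591)), (np.float64(-0.06618665342119752), np.float64(-0.01750226893150426))]
changed [117. 244.] 1473.5
changed [205. 203.] 1173.0
changed [193. 180.] 52.5
changed [247. 176.] 53.5
changed [364. 183.] 1285.0
changed [308. 181.] 1880.5
changed [226. 175.] 4858.0
```

Run:
```python
from rig import arm
print(arm.current_t(),arm.sign_off())
```

```text
the job is handed in; nothing more can be done
44.7583 None
```

I handed the job in at 44.8 s: the slim carton lies flat in the reject tote, and the three full-size cartons stand in a tight row, within about 1.3 mm of flush with the rail and square to it, pressed with about 31 N and left against the plate. The final top view shows no bystander moved; no verdict came back.

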